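Shut the toothbrush steriliser and start it

ROBOT

A 6-joint arm with a two-finger parallel gripper is mounted at the origin on the work surface. World frame = base frame: x ahead of the robot, y to its left, z up, the work surface at z = 0. Lengths are in mm, angles in rad, forces in N, time in s.
With the tool pointing down it reaches from about 275 to 750 mm from the base axis. Payload 10.2 kg.
Tool frame: the origin (TCP) lies on the front face of the gripper's body, between the roots of the fingers; the fingertips stand 73 mm ahead of it and the grasp point (between the pads) lies 54 mm ahead of it; z points along the fingers, y is the line along which they close (so a half turn about z gives the same grasp; the last joint's range is limited). The gripper opens to 85 mm and grips with 20 to 120 N. Pads are 22 mm wide; open, the fingers measure 114 mm over their backs; the gripper's body (76 mm by 85 mm) begins 54 mm behind the grasp point. The pads swing forward as they close: fully open they stand 13 mm farther back than shut.
Start: joints at [-1.389, 0.313, 1.498, -0, 1.331, -0.223], TCP at [206.752, -482.582, 303.894] pointing down, gripper open.
Joint ranges: [-2.94, 2.94], [-0.97, 2.17], [0.19, 2.56], [-1.23, 4.37], [0.02, 3.11], [-2.88, 2.88]. Speed limits (rad/s): [2.39, 2.39, 3.01, 3.14, 3.14, 3.14].

INTERFACE

Orientations are given as a unit quaternion [w, x, y, z].
In Python, from rig import * gives the robot as it stands.
- The arm moves only by the tool step_arm, never from a script. Its argument "plan" is a list of rows, each an object with "offset": the shift along the tool's x, y, z in cm, a list of three; "rot": the turn, a rotation vector about the tool's x, y, z in degrees, a list of three; "gripper": the finger opening in cm, from 0 to 8.54. In form: [{"offset": [x, y, z], "rot": [wx, wy, wz], "gripper": gripper}, ...]. A call has 1 to 12 rows; each row is the pose to reach, as a shift and turn from the pose commanded when the call began, along the tool's axes at that moment; what a row does not reach only later rows make up. A row lasts 1/10 s, in which the tool goes at most 50 mm and 8.59 degrees, less where a joint would pass 70% of its speed; a pose out of reach is approached as far as the arm can. A call with a gripper value outside its range is refused whole. The fingers move at their own pace and stop on an object; "squeeze" is the grip in N (left out, the last holds). Time passes only in rows, so rows that repeat a pose let the fingers close. It gives the time, the measured TCP pose, the force, the opening and the grip force at its end, in the units of the state.
- sense(): the state, without advancing time (a new reading comes with each control period).
- capture(name): name is "scene" or "top" or "wrist"; returns a dict with "color" (384x512x3 uint8, red, green, blue), "depth" (384x512 float32, mm along the optical axis (not along the pixel's ray), 0 where there is no reading), "vertical_fov" (degrees; the focal length in pixels is half the picture's height over the tangent of half this angle, whatever the lens; pixels are square), "cx", "cy" (the principal point, pixels), "k1" (the pictures are not rectified: a ray, as slopes to the right and down, at radius r is drawn at 1 + k1 r^2 times it, then the intrinsics apply), "rvec" (rotation vector, rad) and "tvec" (3), from world to camera coordinates, as OpenCV has them; the wrist camera has in their place "mount" (4x4, takes a point from camera to tool coordinates, whose origin is the TCP and whose axes are the flange's). Camera axes: x right, y down, z forward; pixel columns grow to the right and rows downward; lengths in mm; the calibration is good to about 2 mm. A picture is of the moment at which its call begins: read the wrist's pose just before it.
- finish_job(): hands the job in; it is judged then, once.
The state is a dict: "time_s": time; "joints": joint angles; "dq": joint speeds; "tau": joint torques, N m; "eef_pos": TCP position; "ee_rot": TCP orientation; "force": force on the tool from outside, world axes, zero at the start; "wrist_torque": the same for the moment, N m; "grip_width": opening from 0.0 (shut) to 1.0 (fully open); "grip_force": force on a finger pad.
Only numpy, scipy, OpenCV 4.12 (cv2) and the standard library are available. Lean on these libraries where they do the work, as an engineer would, in place of code of your own. Each camera call takes 0.05 s, during which the arm holds its last target. There are 200 camera calls.

TASK

Shut the toothbrush in the steriliser: press the lid down on its rubber seal until both front catches have snapped over it, without leaning hard on it. Then switch it on with the round key and, once that key is let go, start the cycle with the bar key, each pressed fully down. Leave the toothbrush in its cradle and the other things on the vanity as they stand.

Things in the scene. Friction and masses are not known exactly. Their poses are not given: they have to be found in the camera images.
- steriliser: Steriliser, fixed to the vanity on levelling feet 0 to 10 mm high: white chamber 130 (x) by 230 (y) by 70 mm, frosted lid hinged at its far (+x) side; at its front a console 56 mm high, out to x = -116 mm, 118 mm wide, with two keys. Origin: centre of the chamber's underside; x points from front to hinge, z up. A rubber seal stands 9 mm above the front rim. Over 32 N on the lid is too hard.
- lid (a joint): Lid angle (rad): about 0 (within 0.015) = shut and latched, grows as it opens; starts between 0.75 and 1.25. The hinge is stiff (0.2 N m), so the lid stays where it is pushed. Lying on the seal with neither catch on, it reads 0.04 to 0.08.
- lid_hinge (a point): Middle of the lid's hinge axis: x = 67, y = 0, z = 80 mm in the steriliser's frame, axis along its y. The lid (130 mm deep, 230 mm wide, 26 mm high, 0.18 kg) has its flat top 20 mm above this axis when shut.
- lid_left (a point): Point on the lid's top near its front left (+y) corner, 13 mm in from the front edge, 119 mm from the hinge axis: x = -52, y = 88, z = 98 to 102 mm in the steriliser's frame when latched. Where its catch snaps on is not known beforehand (catches sit up to 1.5 mm high or low): 1 mm below the latched height, at 12 to 24 N; hard stop at z = 97. Not caught, it springs up to z = 103.5 or more.
- lid_right (a point): The same at the front right (-y) corner: x = -52, y = -88 mm, with its own catch. The lid gives a few mm in twist, so each corner latches by itself while the other stands proud; the second one then takes 5 to 20 N. Pressing the middle of the front edge can take over 35 N. The spring catches, plates 24 mm wide, tops 95 mm high, stand before the front wall, from x = -78 to -66 mm.
- key_round (a joint): Round key (26 mm across), the on switch: how far it is pressed (m), 0 to 0.005; a spring returns it; fully down takes about 5 N.
- key_round_top (a point): Middle of the round key's top, 8 mm above the console: x = -94, y = 34, z = 64 mm in the steriliser's frame when up.
- key_bar (a joint): Bar key (18 by 44 mm, its length along y), starts the cycle: how far it is pressed (m), 0 to 0.005; a spring returns it; fully down takes about 5 N.
- key_bar_top (a point): Middle of the bar key's top, 8 mm above the console: x = -94, y = -26, z = 64 mm in the steriliser's frame when up.
- toothbrush: Blue toothbrush, 187 mm long along its y, lying in the cradle in the chamber, all of it below the rim. Origin: underside, about 90 mm from the handle's end.
- travel_bottle: Bystander: silicone travel bottle with a flip cap, 50 mm across, 121 mm high. Origin: centre of its underside, z up.
- egg_jar: Bystander: white ceramic egg-shaped jar, 88 mm across, 108 mm high, near one end of the steriliser. Origin: centre of its underside, z up.
- soap_rack: Bystander: steel wire soap rack with a bar of soap, 88 by 128 mm, 44 mm high, near the other end of the steriliser. Origin: centre of its underside, z up.
- cream_jar: Bystander: amber cream jar with a metal lid, 66 mm across, 50 mm high. Origin: centre of its underside, z up.
- tumbler: Bystander: white ceramic tumbler, 74 mm across, 95 mm high. Origin: centre of its underside, z up.
- hairbrush: Bystander: wooden hairbrush lying on its back, 210 mm long along its y, 62 mm wide, 26 mm high. Origin: underside, near its middle.
There are look-alikes about, which are no part of the job. There is more than one size of the toothbrush; the job needs the middle-sized.

How it is judged:
By the outcome, as a careful person would: the job done as asked, in the order asked, and still so for the second after the job is handed in, with the robot touching nothing.
It also fails if it takes over 67 s, if anything falls off the work surface, if the arm or the gripper's body presses on something with over 40 N, if the wrist force passes 120 N, or if a joint passes its speed limit or range.

## Working session

There is one attempt and no reset: what is moved stays moved. The work goes in short steps, Python scripts to look and compute and a tool call to move; the robot and the scene stay as the last step left them, time stands still between calls to the robot, and variables do not carry over. Pictures are saved under pics/ and viewed, at most 10 in all, crops included, and the job is handed in when it is done.

Besides the shell and the picture viewer there is one more tool, called in YAML: its name, and indented under it one key for each argument. step_arm: Moves the arm, as the interface text tells. Its arguments: {"type":"object","properties":{"plan":{"type":"array"},"squeeze":{"type":"number"}},"required":["plan"]}

```bash
mkdir -p pics; ls
cat > h.py <<'E'
from rig import *
import numpy as np, cv2
from scipy.spatial.transform import Rotation as R
def K(c):
    f=c["color"].shape[0]/2/np.tan(np.radians(c["vertical_fov"])/2)
    return np.array([[f,0,c["cx"]],[0,f,c["cy"]],[0,0,1.]]),np.array([c["k1"],0,0,0,0.])
def ext(c,s=None):
    if "rvec" in c: return cv2.Rodrigues(np.array(c["rvec"],float))[0],np.array(c["tvec"],float).ravel()
    T=np.eye(4);q=s["ee_rot"];T[:3,:3]=R.from_quat([q[1],q[2],q[3],q[0]]).as_matrix();T[:3,3]=s["eef_pos"]
    M=np.linalg.inv(T@np.array(c["mount"]));return M[:3,:3],M[:3,3]
def pts(c,s=None):
    k,d=K(c);h,w=c["depth"].shape
    g=np.stack(np.meshgrid(np.arange(w),np.arange(h)),-1).reshape(-1,1,2).astype(float)
    u=cv2.undistortPoints(g,k,d).reshape(h,w,2)
    P=np.dstack([u,np.ones((h,w))])*c["depth"][...,None]
    r,t=ext(c,s);return (P-t)@r
def proj(c,p,s=None):
    r,t=ext(c,s);k,d=K(c)
    return cv2.projectPoints(np.array(p,float).reshape(-1,1,3),cv2.Rodrigues(r)[0],t,k,d)[0].reshape(-1,2)
def save(n,img,s=1):
    cv2.imwrite("pics/"+n+".png",cv2.resize(img[...,::-1],None,fx=s,fy=s,interpolation=cv2.INTER_CUBIC))
E
python3 - <<'E'
from h import *
import pickle
s=sense();print(s)
a=capture("scene");b=capture("top")
pickle.dump((a,b),open("c.pkl","wb"))
save("scene",a["color"],1.5);save("top",b["color"],1.5)
E
```

```text
pics
{'time_s': 0.0, 'joints': array([-1.38942538e+00,  3.13449386e-01,  1.49843920e+00, -1.72237329e-06,
        1.33101303e+00, -2.23389758e-01]), 'dq': array([ 0.00153007,  0.00104331,  0.00039979, -0.00175634, -0.00082622,
       -0.00108571]), 'tau': array([-3.11790127e-04, -4.12269008e+01, -2.59743136e+01, -2.35941025e-04,
        4.22258847e-03,  9.59124780e-09]), 'eef_pos': array([ 206.70669175, -482.41114721,  303.33453575]), 'ee_rot': array([-6.54353928e-04,  9.79590648e-01,  2.01001827e-01,  1.29130119e-05]), 'force': array([ 0.26584619, -1.0377591 , -0.37176039]), 'wrist_torque': array([0.02776301, 0.01192795, 0.01060093]), 'grip_force': 0.0, 'grip_width': 1.0017882718404045}
```

View pics/scene.png

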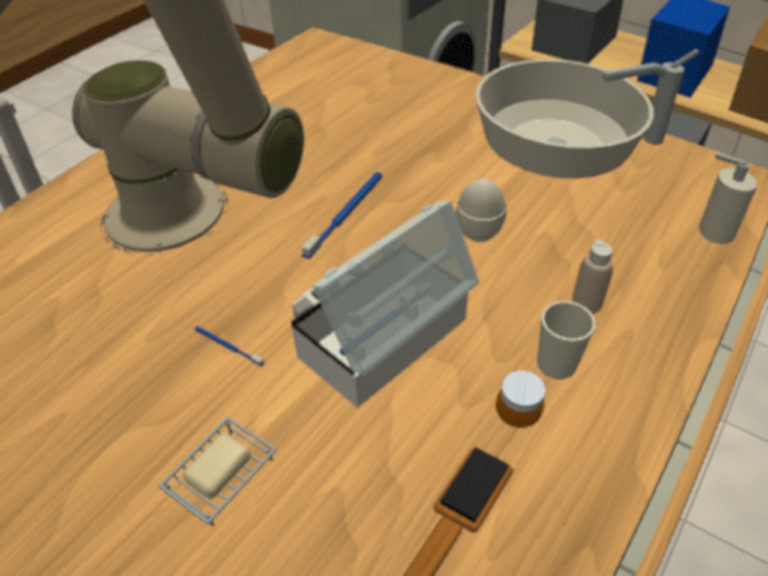

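View pics/top.png

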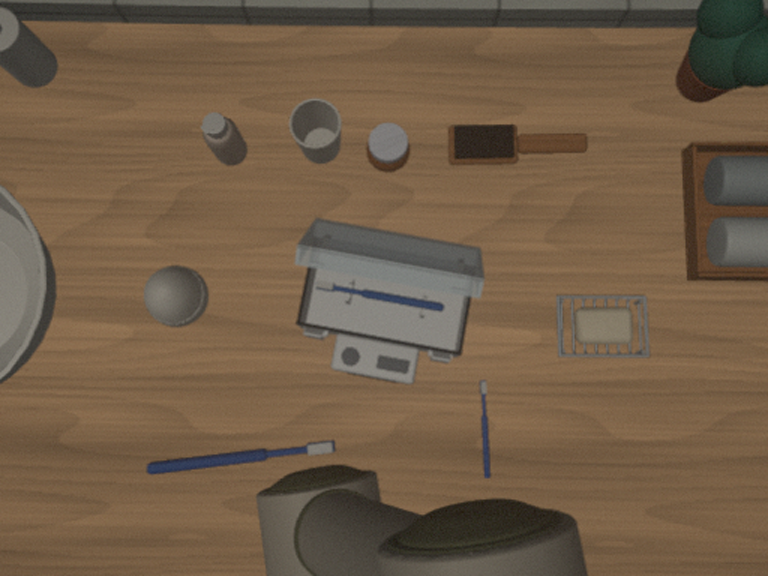

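The toothbrush in the chamber (top view 385,298) is mid-sized. The ones on the table at (240,457) and (486,430) are larger and smaller, so nothing there needs handling. The steriliser's keys are at (350,356) round and (393,365) bar, with catches at (315,334) and (440,355).

Run:
```python
from h import *
import pickle
a,b=pickle.load(open("c.pkl","rb"))
P=pts(b)
for n,(u,v) in dict(round=(350,356),bar=(393,365),cons1=(372,362),cons2=(337,350),conF1=(336,368),conF2=(410,378),catchL=(315,334),catchR=(440,355),brush=(400,300),table=(400,420)).items():
    u,v=int(u/1.5),int(v/1.5); print(n,np.median(P[v-1:v+2,u-1:u+2].reshape(-1,3),0).round(1))
save("crop",b["color"][135:265,190:335],5)
# lid points
Q=P[140:200,195:325].reshape(-1,3);print(np.percentile(Q[:,2],[1,50,99]))
```

```text
round [437.4  22.   69.1]
bar [426.  -38.   69.5]
cons1 [430.   -8.9  59. ]
cons2 [445.9  41.5  59.1]
conF1 [421.   40.8  60.9]
conF2 [408.1 -61.2  58.8]
catchL [465.4  67.5  99.1]
catchR [ 440.  -100.    94.8]
brush [518.5 -45.8  42.9]
table [348.4 -48.4   1. ]
[ -2.84490552 108.86776371 210.76213046]
```

View pics/crop.png

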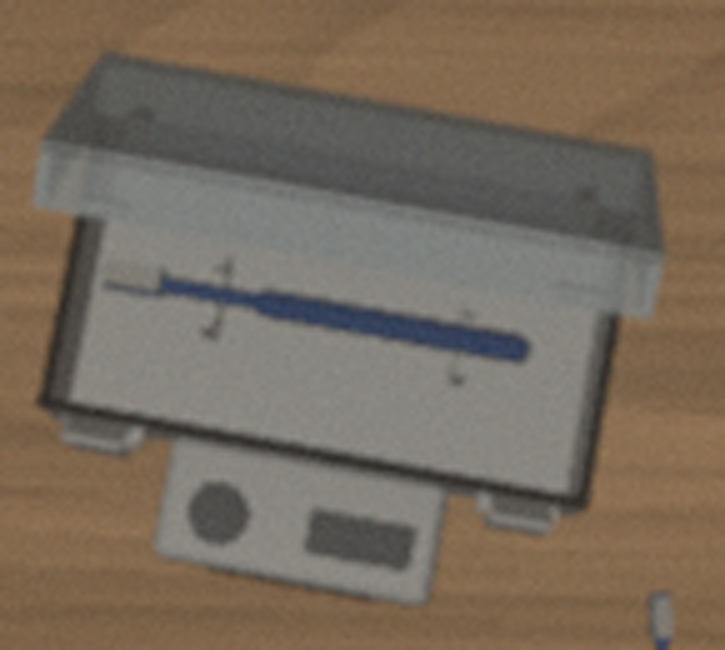

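Run:
```python
from h import *
import pickle
from scipy.optimize import least_squares
a,b=pickle.load(open("c.pkl","rb"))
cr=lambda p:(np.array(p)+.5)/5-.5+np.array([190,135])
obs={'round':((219,512),(-94,34,64)),'bar':((361,541),(-94,-26,64)),'cf1':((157,550),(-116,59,56)),'cf2':((425,603),(-116,-59,56)),
'rimL':((40,405),(-65,115,79)),'rimR':((585,507),(-65,-115,79)),}
px=np.array([cr(v[0]) for v in obs.values()]);L=np.array([v[1] for v in obs.values()],float)
def W(x,p): 
    return R.from_euler('z',x[2]).apply(p)+[x[0],x[1],x[3]]
f=lambda x:(proj(b,W(x,L))-px).ravel()
for z in (3,5):
    r=least_squares(lambda y:f([*y,z]),[530,-20,-.2]);print(z,r.x,f([*r.x,z]).reshape(-1,2).round(2).tolist())
x=[*r.x,5]
# foot height from depth: points in footprint of console & table
for nm,c in (("top",b),("scene",a)):
    P=pts(c);q=R.from_euler('z',-x[2]).apply((P.reshape(-1,3)-[x[0],x[1],0]))
    q=q[c["depth"].ravel()>0]
    def box(x0,x1,y0,y1,z0,z1):
        m=(q[:,0]>x0)&(q[:,0]<x1)&(q[:,1]>y0)&(q[:,1]<y1)&(q[:,2]>z0)&(q[:,2]<z1);return q[m]
    t=box(-200,-130,-100,100,-15,15);k=box(-101,-87,27,41,55,80);kb=box(-101,-87,-40,-12,55,80);co=box(-113,-82,0,14,45,75);fl=box(-60,0,-100,100,-5,45)
    for n,v in dict(table=t,kr=k,kb=kb,con=co).items(): print(nm,n,len(v),np.median(v[:,2]) if len(v) else None)
    # lid top
    for y0 in(-110,60):
      l=box(-60,80,y0,y0+50,115,260)
      if len(l): print(nm,'lid',len(l),l[:,0].min(),l[:,0].max(),l[:,2].max()); i=np.argsort(-l[:,2])[:5];print(l[i].round(0).tolist())
```

```text
3 [ 5.24727276e+02 -2.82104422e+01 -1.72176931e-01] [[-0.03, -0.21], [0.04, -0.61], [-1.25, 0.56], [0.9, 0.59], [-0.56, -0.41], [0.87, 0.04]]
5 [ 5.24641553e+02 -2.82425124e+01 -1.72176082e-01] [[-0.06, -0.22], [0.07, -0.6], [-1.3, 0.57], [0.95, 0.62], [-0.66, -0.46], [0.98, 0.03]]
top table 2974 0.5320180303884159
top kr 45 69.04437852298247
top kb 94 68.28338198688445
top con 100 60.4392419957954
top lid 817 -1.392638066002034 73.19390937954894 212.19612606361645
[[21.0, -60.0, 212.0], [21.0, -64.0, 212.0], [21.0, -71.0, 212.0], [21.0, -109.0, 212.0], [18.0, -74.0, 212.0]]
top lid 802 -1.430430250393592 72.88141896547356 213.78899458942595
[[20.0, 98.0, 214.0], [20.0, 83.0, 212.0], [20.0, 70.0, 212.0], [20.0, 72.0, 212.0], [14.0, 76.0, 211.0]]
scene table 969 -0.3860665318938194
scene kr 0 None
scene kb 0 None
scene con 0 None
scene lid 1386 -1.2390413184815192 75.0049599902749 210.31064605518594
[[23.0, -103.0, 210.0], [24.0, -73.0, 210.0], [24.0, -90.0, 209.0], [23.0, -84.0, 209.0], [23.0, -101.0, 209.0]]
scene lid 1045 0.2805960329279561 75.53926982842742 210.01334746473643
[[22.0, 87.0, 210.0], [24.0, 71.0, 210.0], [23.0, 66.0, 210.0], [24.0, 94.0, 210.0], [21.0, 110.0, 209.0]]
```

step_arm:
  plan:
    - {"offset":[4,-1.5,-1.6],"rot":[0,0,5],"gripper":0}
    - {"offset":[8,-3,-1.6],"rot":[0,0,10],"gripper":0}
    - {"offset":[12,-4.5,-1.6],"rot":[0,0,15],"gripper":0}
    - {"offset":[16,-6,-1.6],"rot":[0,0,20],"gripper":0}
    - {"offset":[20,-7.5,-1.6],"rot":[0,0,25],"gripper":0}
    - {"offset":[24,-9,-1.6],"rot":[0,0,30],"gripper":0}
    - {"offset":[28,-10.5,-1.6],"rot":[0,0,33.06],"gripper":0}
    - {"offset":[32,-12,-1.6],"rot":[0,0,33.06],"gripper":0}
    - {"offset":[36,-13.5,-1.6],"rot":[0,0,33.06],"gripper":0}
    - {"offset":[40,-15,-1.6],"rot":[0,0,33.06],"gripper":0}
    - {"offset":[44,-16.5,-1.6],"rot":[0,0,33.06],"gripper":0}
    - {"offset":[48.2,-18.05,-1.6],"rot":[0,0,33.06],"gripper":0}

```text
time_s: 1.3
eef_pos: [579.7, -125.4, 319.6]
ee_rot: [-0.0, 0.996, -0.086, -0.0]
force: [-0.7, -0.8, -0.1]
grip_width: -0.002
grip_force: 0.0
```

```bash
cat >> h.py <<'E'
X=np.array([524.7,-28.2,4.]);YAW=-.1722
def loc(p): return R.from_euler('z',-YAW).apply(np.array(p,float)-X)
def st():
    s=sense();q=s["ee_rot"];e=R.from_quat([q[1],q[2],q[3],q[0]])
    t=np.array(s["eef_pos"])+e.apply([0,0,73.])
    print(round(s["time_s"],2),"tip",loc(t).round(2),"F",np.round(R.from_euler('z',-YAW).apply(s["force"]),2),"xaxis",(R.from_euler('z',-YAW)*e).as_matrix()[:,0].round(3));return s
E
python3 - <<'E'
from h import *
s=st();c=capture("wrist");save("w1",c["color"],1.4)
E
```

```text
1.3 tip [ 70.78 -86.35 242.6 ] F [-0.57 -0.91 -0.13] xaxis [ 1.    -0.    -0.001]
```

View pics/w1.png

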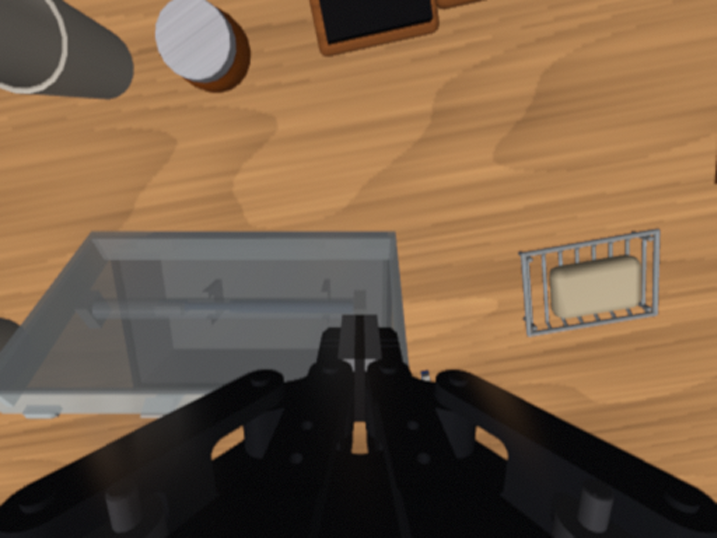

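step_arm:
  plan:
    - {"offset":[0,0,3],"rot":[0,0,0],"gripper":0}
    - {"offset":[0,0,5.75],"rot":[0,0,0],"gripper":0}
    - {"offset":[-1.5,0,5.75],"rot":[0,0,0],"gripper":0}
    - {"offset":[-2.5,0,5.75],"rot":[0,0,0],"gripper":0}
    - {"offset":[-2.94,0,5.75],"rot":[0,0,0],"gripper":0}
    - {"offset":[-3.7,0,6.1],"rot":[0,0,0],"gripper":0}
    - {"offset":[-4.47,0,6.43],"rot":[0,0,0],"gripper":0}
    - {"offset":[-5.2,0,6.85],"rot":[0,0,0],"gripper":0}
    - {"offset":[-5.89,0,7.33],"rot":[0,0,0],"gripper":0}
    - {"offset":[-6.5,0,7.85],"rot":[0,0,0],"gripper":0}
    - {"offset":[-7.15,0,8.43],"rot":[0,0,0],"gripper":0}

```text
time_s: 2.45
eef_pos: [507.7, -114.5, 235.2]
ee_rot: [-0.0, 0.996, -0.086, -0.0]
force: [-0.6, -1.4, 1.9]
grip_width: -0.001
grip_force: 1.3
```

Run:
```python
from h import *
s=st();c=capture("top");P=pts(c).reshape(-1,3);q=loc(P)
# lid front top edge, left side
for y0 in(-60,50):
    l=q[(q[:,0]>-70)&(q[:,0]<70)&(q[:,1]>y0)&(q[:,1]<y0+50)&(q[:,2]>110)&(q[:,2]<230)];i=np.argsort(l[:,0])
    k=np.polyfit(l[:,0],l[:,2],1);print(len(l),l[i[::max(1,len(i)//8)]].round(0)[:, [0,2]].tolist(),k)
```

```text
2.45 tip [ -1.94 -87.91 158.2 ] F [-0.36 -1.5   1.91] xaxis [ 1. -0. -0.]
142 [[-16.0, 168.0], [-13.0, 161.0], [-10.0, 162.0], [-8.0, 161.0], [9.0, 151.0], [26.0, 135.0], [35.0, 132.0], [44.0, 124.0], [54.0, 115.0]] [ -1.02997076 166.23013086]
1293 [[-40.0, 166.0], [-29.0, 175.0], [-18.0, 173.0], [-5.0, 163.0], [8.0, 157.0], [22.0, 148.0], [36.0, 134.0], [51.0, 123.0], [68.0, 111.0]] [ -0.6290984  157.57107063]
```

step_arm:
  plan:
    - {"offset":[-0.55,0,0.62],"rot":[0,0,0],"gripper":0}
    - {"offset":[-1.08,0,1.27],"rot":[0,0,0],"gripper":0}
    - {"offset":[-1.55,0,1.98],"rot":[0,0,0],"gripper":0}
    - {"offset":[-1.97,0,2.7],"rot":[0,0,0],"gripper":0}
    - {"offset":[-2.2,0,3.2],"rot":[0,0,0],"gripper":0}
    - {"offset":[-2.43,0,3.71],"rot":[0,0,0],"gripper":0}
    - {"offset":[-2.63,0,4.24],"rot":[0,0,0],"gripper":0}
    - {"offset":[-2.63,0,4.24],"rot":[0,0,0],"gripper":0}

```text
time_s: 3.3
eef_pos: [482.0, -109.8, 192.4]
ee_rot: [-0.0, 0.996, -0.086, -0.001]
force: [-0.6, 0.7, 1.4]
grip_width: -0.001
grip_force: 0.5
```

Run:
```python
from h import *
s=st()
```

```text
3.3 tip [-28.2  -87.69 115.4 ] F [-0.68  0.61  1.4 ] xaxis [ 1.    -0.    -0.001]
```

step_arm:
  plan:
    - {"offset":[0,0,-0.7],"rot":[0,0,0],"gripper":0}
    - {"offset":[-2.42,0,-0.7],"rot":[0,0,0],"gripper":0}
    - {"offset":[-2.42,0,-0.2],"rot":[0,0,0],"gripper":0}
    - {"offset":[-2.42,0,0.2],"rot":[0,0,0],"gripper":0}
    - {"offset":[-2.42,0,0.4],"rot":[0,0,0],"gripper":0}
    - {"offset":[-2.42,0,0.6],"rot":[0,0,0],"gripper":0}
    - {"offset":[-2.42,0,0.6],"rot":[0,0,0],"gripper":0}

```text
time_s: 4.0
eef_pos: [458.8, -106.0, 186.9]
ee_rot: [-0.0, 0.996, -0.086, -0.0]
force: [-0.2, -0.2, 0.1]
grip_width: 0.0
grip_force: 0.4
```

step_arm:
  plan:
    - {"offset":[0,0,0.1],"rot":[0,0,0],"gripper":0}
    - {"offset":[0,0,0.2],"rot":[0,0,0],"gripper":0}
    - {"offset":[0,0,0.2],"rot":[0,0,0],"gripper":0}

```text
time_s: 4.3
eef_pos: [458.5, -105.9, 185.1]
ee_rot: [-0.0, 0.996, -0.086, -0.0]
force: [0.4, 0.6, 1.9]
grip_width: -0.006
grip_force: 0.4
```

step_arm:
  plan:
    - {"offset":[0,0,0.1],"rot":[0,0,0],"gripper":0}
    - {"offset":[0,0,0.1],"rot":[0,0,0],"gripper":0}

```text
time_s: 4.5
eef_pos: [458.5, -105.9, 184.1]
ee_rot: [-0.0, 0.996, -0.086, -0.0]
force: [-0.1, 0.8, 1.5]
grip_width: 0.004
grip_force: 0.4
```

step_arm:
  plan:
    - {"offset":[0,0,0.05],"rot":[0,0,0],"gripper":0}
    - {"offset":[0,0,0.1],"rot":[0,0,0],"gripper":0}
    - {"offset":[0,0,0.1],"rot":[0,0,0],"gripper":0}

```text
time_s: 4.8
eef_pos: [458.6, -106.0, 183.4]
ee_rot: [0.0, 0.996, -0.086, 0.0]
force: [-1.5, -0.3, 3.4]
grip_width: -0.001
grip_force: 1.6
```

step_arm:
  plan:
    - {"offset":[0,0,0.05],"rot":[0,0,0],"gripper":0}
    - {"offset":[0,0,0.1],"rot":[0,0,0],"gripper":0}
    - {"offset":[0,0,0.1],"rot":[0,0,0],"gripper":0}

```text
time_s: 5.1
eef_pos: [458.5, -106.1, 182.3]
ee_rot: [0.0, 0.996, -0.086, -0.0]
force: [-2.7, -1.8, 5.1]
grip_width: 0.002
grip_force: 2.3
```

step_arm:
  plan:
    - {"offset":[0,0,0.05],"rot":[0,0,0],"gripper":0}
    - {"offset":[0,0,0.1],"rot":[0,0,0],"gripper":0}
    - {"offset":[0,0,0.1],"rot":[0,0,0],"gripper":0}

```text
time_s: 5.4
eef_pos: [458.4, -106.1, 181.3]
ee_rot: [0.0, 0.996, -0.086, -0.0]
force: [-2.9, -1.7, 4.8]
grip_width: 0.0
grip_force: 2.8
```

step_arm:
  plan:
    - {"offset":[0,0,0.05],"rot":[0,0,0],"gripper":0}
    - {"offset":[0,0,0.1],"rot":[0,0,0],"gripper":0}
    - {"offset":[0,0,0.1],"rot":[0,0,0],"gripper":0}

```text
time_s: 5.7
eef_pos: [458.3, -106.2, 180.4]
ee_rot: [0.0, 0.996, -0.086, -0.0]
force: [-4.8, -1.7, 7.6]
grip_width: -0.005
grip_force: 3.7
```

step_arm:
  plan:
    - {"offset":[0,0,0.05],"rot":[0,0,0],"gripper":0}
    - {"offset":[0,0,0.1],"rot":[0,0,0],"gripper":0}
    - {"offset":[0,0,0.1],"rot":[0,0,0],"gripper":0}

```text
time_s: 6.0
eef_pos: [458.3, -106.3, 179.7]
ee_rot: [0.0, 0.996, -0.086, -0.0]
force: [-5.0, -2.3, 9.7]
grip_width: -0.001
grip_force: 4.9
```

step_arm:
  plan:
    - {"offset":[0,0,0.05],"rot":[0,0,0],"gripper":0}
    - {"offset":[0,0,0.05],"rot":[0,0,0],"gripper":0}

```text
time_s: 6.2
eef_pos: [458.3, -106.3, 179.2]
ee_rot: [0.0, 0.996, -0.086, -0.0]
force: [-5.2, -2.6, 9.6]
grip_width: -0.004
grip_force: 5.2
```

step_arm:
  plan:
    - {"offset":[0,0,0.05],"rot":[0,0,0],"gripper":0}
    - {"offset":[0,0,0.05],"rot":[0,0,0],"gripper":0}

```text
time_s: 6.4
eef_pos: [458.3, -106.3, 178.8]
ee_rot: [0.001, 0.996, -0.086, -0.0]
force: [-7.9, -3.3, 11.3]
grip_width: 0.001
grip_force: 5.7
```

step_arm:
  plan:
    - {"offset":[0,0,0.05],"rot":[0,0,0],"gripper":0}
    - {"offset":[0,0,0.05],"rot":[0,0,0],"gripper":0}

```text
time_s: 6.6
eef_pos: [458.2, -106.4, 178.3]
ee_rot: [0.001, 0.996, -0.086, -0.0]
force: [-6.8, -3.4, 11.8]
grip_width: 0.002
grip_force: 6.1
```

step_arm:
  plan:
    - {"offset":[0,0,0.05],"rot":[0,0,0],"gripper":0}
    - {"offset":[0,0,0.05],"rot":[0,0,0],"gripper":0}

```text
time_s: 6.8
eef_pos: [458.2, -106.4, 177.9]
ee_rot: [0.001, 0.996, -0.086, -0.0]
force: [-7.3, -3.1, 13.4]
grip_width: -0.002
grip_force: 6.6
```

step_arm:
  plan:
    - {"offset":[0,0,0.05],"rot":[0,0,0],"gripper":0}
    - {"offset":[0,0,0.05],"rot":[0,0,0],"gripper":0}

```text
time_s: 7.0
eef_pos: [458.2, -106.4, 177.5]
ee_rot: [0.001, 0.996, -0.086, -0.0]
force: [-9.1, -3.5, 14.3]
grip_width: -0.001
grip_force: 7.1
```

step_arm:
  plan:
    - {"offset":[0,0,0.05],"rot":[0,0,0],"gripper":0}
    - {"offset":[0,0,0.05],"rot":[0,0,0],"gripper":0}

```text
time_s: 7.2
eef_pos: [458.2, -106.5, 177.0]
ee_rot: [0.001, 0.996, -0.086, -0.0]
force: [-9.1, -3.4, 15.8]
grip_width: 0.0
grip_force: 7.6
```

step_arm:
  plan:
    - {"offset":[0,0,0.05],"rot":[0,0,0],"gripper":0}
    - {"offset":[0,0,0.05],"rot":[0,0,0],"gripper":0}

```text
time_s: 7.4
eef_pos: [458.1, -106.5, 176.6]
ee_rot: [0.001, 0.996, -0.086, -0.001]
force: [-10.5, -3.4, 16.0]
grip_width: -0.003
grip_force: 8.0
```

step_arm:
  plan:
    - {"offset":[-0.04,0,0],"rot":[0,0,0],"gripper":0}
    - {"offset":[-0.08,0,0],"rot":[0,0,0],"gripper":0}

```text
time_s: 7.6
eef_pos: [457.8, -106.5, 176.7]
ee_rot: [0.001, 0.996, -0.086, 0.0]
force: [-4.8, -3.0, 14.0]
grip_width: -0.001
grip_force: 6.9
```

step_arm:
  plan:
    - {"offset":[0,0,0.05],"rot":[0,0,0],"gripper":0}
    - {"offset":[0,0,0.05],"rot":[0,0,0],"gripper":0}

```text
time_s: 7.8
eef_pos: [457.9, -106.5, 176.4]
ee_rot: [0.001, 0.996, -0.086, 0.0]
force: [-7.4, -3.9, 16.4]
grip_width: -0.001
grip_force: 8.1
```

step_arm:
  plan:
    - {"offset":[0,0,0.05],"rot":[0,0,0],"gripper":0}
    - {"offset":[0,0,0.05],"rot":[0,0,0],"gripper":0}

```text
time_s: 8.0
eef_pos: [457.8, -106.5, 175.9]
ee_rot: [0.001, 0.996, -0.086, 0.0]
force: [-7.6, -4.4, 16.8]
grip_width: 0.002
grip_force: 8.5
```

step_arm:
  plan:
    - {"offset":[-0.04,0,0.03],"rot":[0,0,0],"gripper":0}
    - {"offset":[-0.04,0,0.05],"rot":[0,0,0],"gripper":0}

```text
time_s: 8.2
eef_pos: [457.7, -106.5, 175.7]
ee_rot: [0.001, 0.996, -0.086, 0.001]
force: [-6.7, -3.8, 18.4]
grip_width: -0.004
grip_force: 9.3
```

step_arm:
  plan:
    - {"offset":[0,0,0.05],"rot":[0,0,0],"gripper":0}
    - {"offset":[0,0,0.05],"rot":[0,0,0],"gripper":0}

```text
time_s: 8.4
eef_pos: [457.6, -106.6, 175.2]
ee_rot: [0.001, 0.996, -0.086, 0.001]
force: [-7.3, -4.3, 19.5]
grip_width: -0.0
grip_force: 9.3
```

step_arm:
  plan:
    - {"offset":[-0.02,0,0.05],"rot":[0,0,0],"gripper":0}
    - {"offset":[-0.02,0,0.05],"rot":[0,0,0],"gripper":0}

```text
time_s: 8.6
eef_pos: [457.5, -106.6, 174.7]
ee_rot: [0.001, 0.996, -0.086, 0.001]
force: [-7.5, -4.2, 19.5]
grip_width: -0.0
grip_force: 9.5
```

step_arm:
  plan:
    - {"offset":[-0.02,0,0.04],"rot":[0,0,0],"gripper":0}
    - {"offset":[-0.02,0,0.04],"rot":[0,0,0],"gripper":0}

```text
time_s: 8.8
eef_pos: [457.4, -106.6, 174.5]
ee_rot: [0.001, 0.996, -0.086, 0.001]
force: [-7.1, -3.9, 20.5]
grip_width: -0.004
grip_force: 10.3
```

step_arm:
  plan:
    - {"offset":[-0.02,0,0.04],"rot":[0,0,0],"gripper":0}
    - {"offset":[-0.02,0,0.04],"rot":[0,0,0],"gripper":0}

```text
time_s: 9.0
eef_pos: [457.4, -106.6, 174.4]
ee_rot: [0.001, 0.996, -0.086, 0.001]
force: [-7.2, -3.7, 22.3]
grip_width: -0.001
grip_force: 11.3
```

step_arm:
  plan:
    - {"offset":[-0.02,0,0.04],"rot":[0,0,0],"gripper":0}
    - {"offset":[-0.02,0,0.04],"rot":[0,0,0],"gripper":0}

```text
time_s: 9.2
eef_pos: [457.3, -106.6, 174.2]
ee_rot: [0.001, 0.996, -0.086, 0.002]
force: [-8.0, -3.1, 24.4]
grip_width: -0.003
grip_force: 12.0
```

step_arm:
  plan:
    - {"offset":[0.05,0,-0.15],"rot":[0,0,0],"gripper":0}
    - {"offset":[0.1,0,-0.3],"rot":[0,0,0],"gripper":0}
    - {"offset":[0.1,0,-0.3],"rot":[0,0,0],"gripper":0}

```text
time_s: 9.5
eef_pos: [457.8, -106.0, 175.3]
ee_rot: [0.0, 0.996, -0.086, 0.001]
force: [-1.4, -2.4, 6.0]
grip_width: 0.003
grip_force: 3.1
```

step_arm:
  plan:
    - {"offset":[0,0,-0.1],"rot":[0,0,0],"gripper":0}
    - {"offset":[0,0,-0.1],"rot":[0,0,0],"gripper":0}

```text
time_s: 9.7
eef_pos: [457.4, -105.5, 175.7]
ee_rot: [-0.0, 0.996, -0.086, -0.0]
force: [-0.9, -1.2, -0.2]
grip_width: 0.001
grip_force: 0.2
```

step_arm:
  plan:
    - {"offset":[0,0,-0.1],"rot":[0,0,0],"gripper":0}
    - {"offset":[0,0,-0.1],"rot":[0,0,0],"gripper":0}

```text
time_s: 9.9
eef_pos: [457.4, -105.6, 176.8]
ee_rot: [-0.0, 0.996, -0.086, -0.0]
force: [0.3, 0.2, -0.1]
grip_width: 0.0
grip_force: 0.0
```

step_arm:
  plan:
    - {"offset":[0,0,-0.1],"rot":[0,0,0],"gripper":0}
    - {"offset":[0,0,-0.1],"rot":[0,0,0],"gripper":0}

```text
time_s: 10.1
eef_pos: [457.5, -105.7, 178.0]
ee_rot: [-0.0, 0.996, -0.086, 0.0]
force: [-0.1, -0.7, 0.3]
grip_width: -0.001
grip_force: 0.0
```

step_arm:
  plan:
    - {"offset":[0.1,0,-2],"rot":[0,0,0],"gripper":0}
    - {"offset":[0.1,-4.5,-2],"rot":[0,0,0],"gripper":0}
    - {"offset":[0.1,-9,-2],"rot":[0,0,0],"gripper":0}
    - {"offset":[0.1,-13.5,-2],"rot":[0,0,0],"gripper":0}
    - {"offset":[0.1,-17.6,-2],"rot":[0,0,0],"gripper":0}
    - {"offset":[0.1,-17.6,-2],"rot":[0,0,0],"gripper":0}
    - {"offset":[0.1,-17.6,-1.5],"rot":[0,0,0],"gripper":0}
    - {"offset":[0.1,-17.6,-1.1],"rot":[0,0,0],"gripper":0}
    - {"offset":[0.1,-17.6,-0.9],"rot":[0,0,0],"gripper":0}
    - {"offset":[0.1,-17.6,-0.9],"rot":[0,0,0],"gripper":0}

```text
time_s: 11.1
eef_pos: [488.6, 66.6, 186.6]
ee_rot: [0.0, 0.996, -0.087, -0.0]
force: [0.7, 0.1, -0.4]
grip_width: -0.001
grip_force: 0.0
```

step_arm:
  plan:
    - {"offset":[0,0,0.1],"rot":[0,0,0],"gripper":0}
    - {"offset":[0,0,0.2],"rot":[0,0,0],"gripper":0}
    - {"offset":[0,0,0.2],"rot":[0,0,0],"gripper":0}

```text
time_s: 11.4
eef_pos: [488.7, 67.3, 185.0]
ee_rot: [0.0, 0.996, -0.086, 0.0]
force: [-0.3, 0.1, 0.8]
grip_width: -0.001
grip_force: 0.1
```

step_arm:
  plan:
    - {"offset":[0,0,0.1],"rot":[0,0,0],"gripper":0}
    - {"offset":[0,0,0.2],"rot":[0,0,0],"gripper":0}
    - {"offset":[0,0,0.2],"rot":[0,0,0],"gripper":0}

```text
time_s: 11.7
eef_pos: [488.6, 67.6, 183.0]
ee_rot: [-0.0, 0.996, -0.086, -0.0]
force: [-0.2, 0.6, 1.3]
grip_width: 0.0
grip_force: 0.7
```

step_arm:
  plan:
    - {"offset":[0,0,0.1],"rot":[0,0,0],"gripper":0}
    - {"offset":[0,0,0.1],"rot":[0,0,0],"gripper":0}

```text
time_s: 11.9
eef_pos: [488.7, 67.6, 182.0]
ee_rot: [-0.0, 0.996, -0.086, 0.0]
force: [-0.1, 1.3, 2.3]
grip_width: 0.002
grip_force: 0.8
```

step_arm:
  plan:
    - {"offset":[-0.02,0,0.1],"rot":[0,0,0],"gripper":0}
    - {"offset":[-0.02,0,0.1],"rot":[0,0,0],"gripper":0}

```text
time_s: 12.1
eef_pos: [488.5, 67.5, 180.9]
ee_rot: [0.0, 0.996, -0.086, 0.0]
force: [0.1, 0.7, 1.0]
grip_width: -0.004
grip_force: 0.5
```

step_arm:
  plan:
    - {"offset":[-0.02,0,0.1],"rot":[0,0,0],"gripper":0}
    - {"offset":[-0.02,0,0.1],"rot":[0,0,0],"gripper":0}

```text
time_s: 12.3
eef_pos: [488.4, 67.5, 180.1]
ee_rot: [-0.0, 0.996, -0.086, 0.0]
force: [-0.5, 2.4, 3.8]
grip_width: -0.002
grip_force: 1.3
```

step_arm:
  plan:
    - {"offset":[-0.02,0,0.05],"rot":[0,0,0],"gripper":0}
    - {"offset":[-0.02,0,0.05],"rot":[0,0,0],"gripper":0}

```text
time_s: 12.5
eef_pos: [488.3, 67.6, 179.8]
ee_rot: [-0.0, 0.996, -0.086, 0.001]
force: [1.1, 2.3, 4.6]
grip_width: -0.001
grip_force: 2.3
```

step_arm:
  plan:
    - {"offset":[-0.02,0,0.05],"rot":[0,0,0],"gripper":0}
    - {"offset":[-0.02,0,0.05],"rot":[0,0,0],"gripper":0}

```text
time_s: 12.7
eef_pos: [488.2, 67.7, 179.3]
ee_rot: [-0.0, 0.996, -0.086, 0.001]
force: [1.9, 2.5, 4.0]
grip_width: 0.002
grip_force: 2.4
```

step_arm:
  plan:
    - {"offset":[0,0,0.05],"rot":[0,0,0],"gripper":0}
    - {"offset":[0,0,0.05],"rot":[0,0,0],"gripper":0}

```text
time_s: 12.9
eef_pos: [488.2, 67.7, 178.9]
ee_rot: [-0.0, 0.996, -0.086, 0.001]
force: [1.2, 3.1, 6.3]
grip_width: -0.0
grip_force: 2.8
```

step_arm:
  plan:
    - {"offset":[0,0,0.05],"rot":[0,0,0],"gripper":0}
    - {"offset":[0,0,0.05],"rot":[0,0,0],"gripper":0}

```text
time_s: 13.1
eef_pos: [488.2, 67.8, 178.4]
ee_rot: [-0.0, 0.996, -0.086, 0.001]
force: [0.7, 3.9, 6.6]
grip_width: -0.001
grip_force: 3.2
```

step_arm:
  plan:
    - {"offset":[0,0,0.05],"rot":[0,0,0],"gripper":0}
    - {"offset":[0,0,0.05],"rot":[0,0,0],"gripper":0}

```text
time_s: 13.3
eef_pos: [488.2, 67.8, 178.0]
ee_rot: [-0.0, 0.996, -0.086, 0.001]
force: [0.4, 3.7, 6.7]
grip_width: 0.004
grip_force: 3.6
```

step_arm:
  plan:
    - {"offset":[-0.02,0,0.05],"rot":[0,0,0],"gripper":0}
    - {"offset":[-0.02,0,0.05],"rot":[0,0,0],"gripper":0}

```text
time_s: 13.5
eef_pos: [488.1, 67.9, 177.6]
ee_rot: [-0.0, 0.996, -0.086, 0.001]
force: [2.2, 3.8, 7.1]
grip_width: -0.0
grip_force: 3.8
```

step_arm:
  plan:
    - {"offset":[0,-0.03,0.05],"rot":[0,0,0],"gripper":0}
    - {"offset":[0,-0.03,0.05],"rot":[0,0,0],"gripper":0}

```text
time_s: 13.7
eef_pos: [488.1, 68.0, 177.2]
ee_rot: [-0.0, 0.996, -0.086, 0.001]
force: [-0.1, 2.7, 8.9]
grip_width: -0.004
grip_force: 4.4
```

step_arm:
  plan:
    - {"offset":[0,0,0.05],"rot":[0,0,0],"gripper":0}
    - {"offset":[0,0,0.05],"rot":[0,0,0],"gripper":0}

```text
time_s: 13.9
eef_pos: [488.1, 68.1, 176.9]
ee_rot: [-0.0, 0.996, -0.086, 0.001]
force: [-1.3, 3.9, 11.2]
grip_width: 0.002
grip_force: 5.9
```

step_arm:
  plan:
    - {"offset":[0,0,0.05],"rot":[0,0,0],"gripper":0}
    - {"offset":[0,0,0.05],"rot":[0,0,0],"gripper":0}

```text
time_s: 14.1
eef_pos: [488.1, 68.1, 176.5]
ee_rot: [-0.0, 0.996, -0.086, 0.001]
force: [-1.3, 2.7, 13.7]
grip_width: 0.005
grip_force: 6.6
```

step_arm:
  plan:
    - {"offset":[0,0,0.05],"rot":[0,0,0],"gripper":0}
    - {"offset":[0,0,0.05],"rot":[0,0,0],"gripper":0}

```text
time_s: 14.3
eef_pos: [488.1, 68.2, 176.2]
ee_rot: [-0.0, 0.996, -0.086, 0.001]
force: [-3.5, 4.7, 14.7]
grip_width: 0.003
grip_force: 7.4
```

step_arm:
  plan:
    - {"offset":[0,0,0.04],"rot":[0,0,0],"gripper":0}
    - {"offset":[0,0,0.04],"rot":[0,0,0],"gripper":0}

```text
time_s: 14.5
eef_pos: [488.1, 68.2, 175.9]
ee_rot: [-0.0, 0.996, -0.086, 0.001]
force: [-2.4, 3.9, 15.7]
grip_width: 0.002
grip_force: 8.0
```

step_arm:
  plan:
    - {"offset":[0,0,0.04],"rot":[0,0,0],"gripper":0}
    - {"offset":[0,0,0.04],"rot":[0,0,0],"gripper":0}

```text
time_s: 14.7
eef_pos: [488.1, 68.2, 175.6]
ee_rot: [-0.0, 0.996, -0.086, 0.001]
force: [-3.6, 4.6, 16.8]
grip_width: 0.002
grip_force: 8.6
```

step_arm:
  plan:
    - {"offset":[-0.02,0,0.04],"rot":[0,0,0],"gripper":0}
    - {"offset":[-0.02,0,0.04],"rot":[0,0,0],"gripper":0}

```text
time_s: 14.9
eef_pos: [488.0, 68.2, 175.3]
ee_rot: [-0.0, 0.996, -0.086, 0.001]
force: [-2.5, 4.6, 18.1]
grip_width: -0.003
grip_force: 9.1
```

step_arm:
  plan:
    - {"offset":[-0.02,0,0.04],"rot":[0,0,0],"gripper":0}
    - {"offset":[-0.02,0,0.04],"rot":[0,0,0],"gripper":0}

```text
time_s: 15.1
eef_pos: [488.0, 68.3, 175.1]
ee_rot: [-0.0, 0.996, -0.086, 0.001]
force: [-2.9, 4.8, 18.8]
grip_width: -0.003
grip_force: 9.5
```

step_arm:
  plan:
    - {"offset":[0,0,-0.15],"rot":[0,0,0],"gripper":0}
    - {"offset":[0,0,-0.2],"rot":[0,0,0],"gripper":0}
    - {"offset":[0,0,-0.2],"rot":[0,0,0],"gripper":0}

```text
time_s: 15.4
eef_pos: [488.0, 68.1, 176.6]
ee_rot: [-0.0, 0.996, -0.086, 0.001]
force: [0.4, 3.2, 12.9]
grip_width: -0.004
grip_force: 6.3
```

step_arm:
  plan:
    - {"offset":[0,0,-0.1],"rot":[0,0,0],"gripper":0}
    - {"offset":[0,0,-0.1],"rot":[0,0,0],"gripper":0}

```text
time_s: 15.6
eef_pos: [487.9, 68.0, 177.1]
ee_rot: [-0.0, 0.996, -0.086, 0.001]
force: [1.8, 2.1, 9.1]
grip_width: 0.001
grip_force: 4.4
```

step_arm:
  plan:
    - {"offset":[0,0,-0.1],"rot":[0,0,0],"gripper":0}
    - {"offset":[0,0,-0.1],"rot":[0,0,0],"gripper":0}

```text
time_s: 15.8
eef_pos: [487.3, 67.8, 177.3]
ee_rot: [0.0, 0.996, -0.086, -0.0]
force: [1.2, 1.7, 3.3]
grip_width: 0.003
grip_force: 1.8
```

step_arm:
  plan:
    - {"offset":[0,0,-0.05],"rot":[0,0,0],"gripper":0}
    - {"offset":[0,0,-0.05],"rot":[0,0,0],"gripper":0}

```text
time_s: 16.0
eef_pos: [487.0, 67.9, 177.5]
ee_rot: [0.0, 0.996, -0.086, -0.001]
force: [0.3, -0.3, 0.4]
grip_width: 0.001
grip_force: 0.0
```

step_arm:
  plan:
    - {"offset":[0,0,-0.1],"rot":[0,0,0],"gripper":0}
    - {"offset":[0,0,-0.1],"rot":[0,0,0],"gripper":0}

```text
time_s: 16.2
eef_pos: [487.3, 68.0, 178.8]
ee_rot: [0.0, 0.996, -0.086, -0.0]
force: [0.5, -0.5, -0.0]
grip_width: -0.005
grip_force: 0.0
```

step_arm:
  plan:
    - {"offset":[0,0,-0.1],"rot":[0,0,0],"gripper":0}
    - {"offset":[0,0,-0.1],"rot":[0,0,0],"gripper":0}

```text
time_s: 16.4
eef_pos: [487.3, 68.0, 180.0]
ee_rot: [0.0, 0.996, -0.086, 0.0]
force: [-0.2, -0.7, 0.7]
grip_width: 0.002
grip_force: 0.0
```

Run:
```python
from h import *
s=st()
```

```text
16.4 tip [-53.27  88.34 102.99] F [-0.04 -0.73  0.65] xaxis [ 1. -0.  0.]
```

step_arm:
  plan:
    - {"offset":[0,0,-1.5],"rot":[0,0,0],"gripper":0}
    - {"offset":[-2,2.7,-1.5],"rot":[0,0,0],"gripper":0}
    - {"offset":[-4.07,5.43,-1.5],"rot":[0,0,0],"gripper":0}
    - {"offset":[-4.07,5.43,-1.5],"rot":[0,0,0],"gripper":0}
    - {"offset":[-4.07,5.43,-1.5],"rot":[0,0,0],"gripper":0}

```text
time_s: 16.9
eef_pos: [438.0, 21.2, 195.2]
ee_rot: [-0.0, 0.996, -0.087, 0.0]
force: [1.3, -0.8, 0.4]
grip_width: -0.001
grip_force: 0.0
```

Run:
```python
from h import *
s=st();c=capture("wrist");im=c["color"].copy()
w=lambda p:R.from_euler('z',YAW).apply(p)+X
for p in [(-94,34,64),(-94,-26,64),(-52,88,102),(-52,-88,99)]:
    u=proj(c,w(np.array(p,float)),s)[0];print(p,u.round(1));cv2.circle(im,tuple(int(round(t)) for t in u),2,(255,0,0),-1)
save("w2",im,1.5)
b=capture("top")
P=loc(pts(b).reshape(-1,3));
for y0 in(-105,78):
    m=(abs(P[:,0]+45)<12)&(P[:,1]>y0)&(P[:,1]<y0+27)&(P[:,2]>85)&(P[:,2]<125);print(y0,m.sum(),np.median(P[m,2]))
```

```text
16.9 tip [-93.79  33.88 118.19] F [ 1.45 -0.55  0.36] xaxis [ 1.    -0.001  0.001]
(-94, 34, 64) [256.7 206.9]
(-94, -26, 64) [338.  206.8]
(-52, 88, 102) [161.6 159.7]
(-52, -88, 99) [467.7 158.4]
-105 161 99.61563679418991
78 0 nan
  return _methods._mean(a, axis=axis, dtype=dtype,
  ret = ret.dtype.type(ret / rcount)
```

View pics/w2.png

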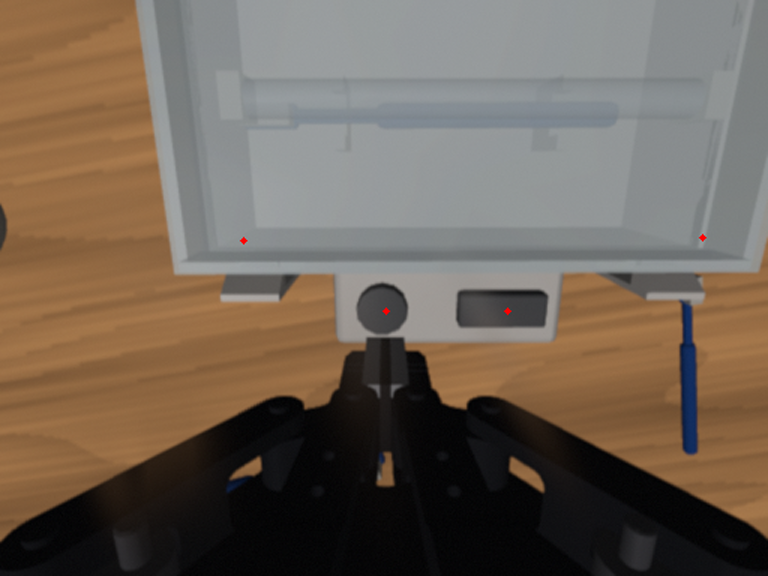

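Both catches sit over the lid's front edge, at (260,288) and (660,288). The round key's centre is at (382,309) and the bar's at (502,308), about 2 mm left of my projected points, so I'm correcting for that.

step_arm:
  plan:
    - {"offset":[0.05,-0.15,1.5],"rot":[0,0,0],"gripper":0}
    - {"offset":[0.05,-0.15,3],"rot":[0,0,0],"gripper":0}
    - {"offset":[0.05,-0.15,4.2],"rot":[0,0,0],"gripper":0}
    - {"offset":[0.05,-0.15,4.7],"rot":[0,0,0],"gripper":0}
    - {"offset":[0.05,-0.15,5],"rot":[0,0,0],"gripper":0}
    - {"offset":[0.05,-0.15,5],"rot":[0,0,0],"gripper":0}

```text
time_s: 17.6
eef_pos: [438.9, 23.0, 144.9]
ee_rot: [-0.0, 0.996, -0.086, 0.0]
force: [-0.2, -0.5, 0.2]
grip_width: -0.006
grip_force: 0.0
```

step_arm:
  plan:
    - {"offset":[0,0,0.1],"rot":[0,0,0],"gripper":0}
    - {"offset":[0,0,0.2],"rot":[0,0,0],"gripper":0}
    - {"offset":[0,0,0.2],"rot":[0,0,0],"gripper":0}

```text
time_s: 17.9
eef_pos: [438.8, 22.8, 143.0]
ee_rot: [0.0, 0.996, -0.086, 0.0]
force: [-0.5, 0.5, -0.4]
grip_width: -0.003
grip_force: 0.0
```

step_arm:
  plan:
    - {"offset":[0,0,0.1],"rot":[0,0,0],"gripper":0}
    - {"offset":[0,0,0.2],"rot":[0,0,0],"gripper":0}
    - {"offset":[0,0,0.2],"rot":[0,0,0],"gripper":0}

```text
time_s: 18.2
eef_pos: [438.6, 22.9, 140.8]
ee_rot: [-0.0, 0.996, -0.086, -0.0]
force: [0.5, 0.9, 0.0]
grip_width: 0.0
grip_force: 0.0
```

step_arm:
  plan:
    - {"offset":[0,0,0.1],"rot":[0,0,0],"gripper":0}
    - {"offset":[0,0,0.2],"rot":[0,0,0],"gripper":0}
    - {"offset":[0,0,0.2],"rot":[0,0,0],"gripper":0}

```text
time_s: 18.5
eef_pos: [438.8, 22.9, 138.9]
ee_rot: [0.0, 0.996, -0.086, 0.0]
force: [-0.1, 0.3, 2.4]
grip_width: -0.001
grip_force: 1.2
```

step_arm:
  plan:
    - {"offset":[0,0,0.1],"rot":[0,0,0],"gripper":0}
    - {"offset":[0,0,0.2],"rot":[0,0,0],"gripper":0}
    - {"offset":[0,0,0.2],"rot":[0,0,0],"gripper":0}

```text
time_s: 18.8
eef_pos: [438.7, 22.9, 136.9]
ee_rot: [0.0, 0.996, -0.086, 0.0]
force: [-1.1, 0.0, 5.1]
grip_width: -0.0
grip_force: 1.9
```

step_arm:
  plan:
    - {"offset":[0,0,0.1],"rot":[0,0,0],"gripper":0}
    - {"offset":[0,0,0.2],"rot":[0,0,0],"gripper":0}
    - {"offset":[0,0,0.2],"rot":[0,0,0],"gripper":0}

```text
time_s: 19.1
eef_pos: [438.8, 22.9, 135.3]
ee_rot: [0.0, 0.996, -0.086, 0.0]
force: [-2.1, -0.3, 9.3]
grip_width: -0.001
grip_force: 4.7
```

step_arm:
  plan:
    - {"offset":[0,0,0.05],"rot":[0,0,0],"gripper":0}
    - {"offset":[0,0,0.1],"rot":[0,0,0],"gripper":0}
    - {"offset":[0,0,0.1],"rot":[0,0,0],"gripper":0}

```text
time_s: 19.4
eef_pos: [438.8, 22.8, 135.0]
ee_rot: [0.0, 0.996, -0.086, 0.0]
force: [-7.5, 0.6, 21.2]
grip_width: 0.003
grip_force: 10.8
```

step_arm:
  plan:
    - {"offset":[0,0,-0.5],"rot":[0,0,0],"gripper":0}
    - {"offset":[0,0,-2],"rot":[0,0,0],"gripper":0}
    - {"offset":[0,0,-2],"rot":[0,0,0],"gripper":0}
    - {"offset":[0,3,-2],"rot":[0,0,0],"gripper":0}
    - {"offset":[0,5.9,-2],"rot":[0,0,0],"gripper":0}
    - {"offset":[0,5.9,-2],"rot":[0,0,0],"gripper":0}
    - {"offset":[0,5.9,-1.4],"rot":[0,0,0],"gripper":0}
    - {"offset":[0,5.9,-1],"rot":[0,0,0],"gripper":0}
    - {"offset":[0,5.9,-0.7],"rot":[0,0,0],"gripper":0}
    - {"offset":[0,5.9,-0.7],"rot":[0,0,0],"gripper":0}

```text
time_s: 20.4
eef_pos: [428.4, -34.6, 140.3]
ee_rot: [-0.0, 0.996, -0.086, -0.001]
force: [-0.9, 0.7, 1.5]
grip_width: -0.002
grip_force: 0.7
```

step_arm:
  plan:
    - {"offset":[0,0,0.1],"rot":[0,0,0],"gripper":0}
    - {"offset":[0,0,0.2],"rot":[0,0,0],"gripper":0}
    - {"offset":[0,0,0.2],"rot":[0,0,0],"gripper":0}

```text
time_s: 20.7
eef_pos: [428.6, -35.1, 138.9]
ee_rot: [-0.0, 0.996, -0.086, 0.0]
force: [0.3, 1.9, 2.7]
grip_width: 0.0
grip_force: 1.2
```

step_arm:
  plan:
    - {"offset":[0,0,0.1],"rot":[0,0,0],"gripper":0}
    - {"offset":[0,0,0.2],"rot":[0,0,0],"gripper":0}
    - {"offset":[0,0,0.2],"rot":[0,0,0],"gripper":0}

```text
time_s: 21.0
eef_pos: [428.7, -35.2, 136.9]
ee_rot: [-0.0, 0.996, -0.086, 0.0]
force: [0.4, 2.4, 4.0]
grip_width: 0.001
grip_force: 1.9
```

step_arm:
  plan:
    - {"offset":[0,0,0.1],"rot":[0,0,0],"gripper":0}
    - {"offset":[0,0,0.2],"rot":[0,0,0],"gripper":0}
    - {"offset":[0,0,0.2],"rot":[0,0,0],"gripper":0}

```text
time_s: 21.3
eef_pos: [428.7, -35.2, 135.3]
ee_rot: [-0.0, 0.996, -0.086, 0.0]
force: [-2.6, 3.8, 9.3]
grip_width: -0.0
grip_force: 4.7
```

step_arm:
  plan:
    - {"offset":[0,0,0.05],"rot":[0,0,0],"gripper":0}
    - {"offset":[0,0,0.1],"rot":[0,0,0],"gripper":0}
    - {"offset":[0,0,0.1],"rot":[0,0,0],"gripper":0}

```text
time_s: 21.6
eef_pos: [428.7, -35.2, 135.0]
ee_rot: [0.0, 0.996, -0.086, 0.0]
force: [-5.3, 4.8, 21.5]
grip_width: 0.001
grip_force: 11.0
```

step_arm:
  plan:
    - {"offset":[0,0,-0.5],"rot":[0,0,0],"gripper":0}
    - {"offset":[0,0,-2],"rot":[0,0,0],"gripper":0}
    - {"offset":[0,0,-5],"rot":[0,0,0],"gripper":0}
    - {"offset":[-2,0,-9],"rot":[0,0,0],"gripper":0}
    - {"offset":[-4,0,-12],"rot":[0,0,0],"gripper":0}
    - {"offset":[-4,0,-12],"rot":[0,0,0],"gripper":0}
    - {"offset":[-4,0,-12],"rot":[0,0,0],"gripper":0}

```text
time_s: 22.3
eef_pos: [389.1, -28.6, 253.8]
ee_rot: [0.0, 0.996, -0.086, 0.0]
force: [0.8, 0.4, -1.5]
grip_width: -0.003
grip_force: 0.0
```

Run:
```python
from h import *
s=st();save("end",capture("wrist")["color"],1.4)
b=capture("top");P=loc(pts(b).reshape(-1,3))
for n,xy in dict(R=(-45,-88),L=(-45,88)).items():
    m=(abs(P[:,0]-xy[0])<15)&(abs(P[:,1]-xy[1])<15)&(P[:,2]>85);print(n,m.sum(),np.median(P[m,2]) if m.any() else 0)
```

```text
22.3 tip [-133.42  -23.67  176.82] F [ 0.72  0.52 -1.53] xaxis [ 1.    -0.     0.001]
R 221 99.49494356449627
L 223 101.2563574743663
```

View pics/end.png

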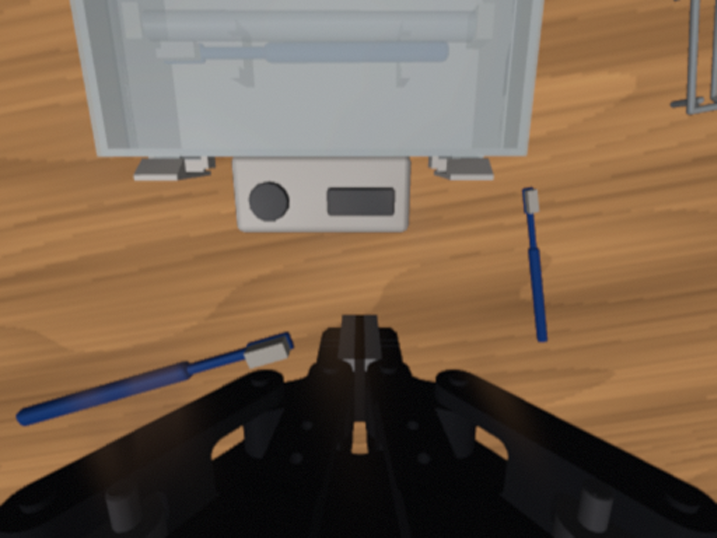

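The lid is down at (315,150) with both catches over it at (175,168) and (460,168). Both keys are back up, the brush is in its cradle and the arm is clear.

```bash
python3 -c "
from rig import *
print(finish_job())"
```

```text
the job is handed in; nothing more can be done
None
```

The steriliser is shut with both catches snapped on. The round key and then the bar key were each pressed fully down and let go, the toothbrush is still in its cradle, and the job was handed in at about 22 s; the highest lid force read was about 26 N, against the 32 N limit.

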